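# Sort the pepper mills by the rack's slot and bar the rack

## Robot

A 7-joint arm with a two-finger parallel gripper is mounted at the origin on the work surface. World frame = base frame: x ahead of the robot, y to its left, z up, the work surface at z = 0. Lengths are in m, angles in rad, forces in N, time in s.
With the tool pointing down it reaches from about 0.425 to 0.95 m from the base axis. Payload 4.7 kg.
Tool frame: the origin (TCP) lies on the centre line of the jaws, within the pads' length; the fingertips stand robot.nose_length ahead of it and the grasp point (between the pads) lies 8 mm behind it (robot.nose_length is the distance from the TCP to the fingertips, in m); z points along the fingers, y is the line along which they close (so a half turn about z gives the same grasp; the last joint's range is limited). The gripper opens to 85 mm and grips with 20 to 120 N. Pads are 22 mm wide; open, the fingers measure 114 mm over their backs; the gripper's body (76 mm by 85 mm) begins 54 mm behind the grasp point. The pads swing forward as they close: fully open they stand 13 mm farther back than shut.
Start: joints at [1.254, 0.469, -0.049, 1.532, 0.024, 1.141, -0.082], TCP at [0.192, -0.647, 0.242] pointing down, gripper open.
Joint ranges: [-2.59, 2.59], [-0.33, 1.99], [-1.39, 1.29], [0.1, 2.45], [-1.04, 4.18], [0.21, 1.99], [-2.66, 2.66]. Speed limits (rad/s): [2.57, 2.57, 3.14, 3.14, 3.14, 3.14, 3.14].

## Interface

Orientations are given as [roll, pitch, yaw] about the fixed x, y, z axes, in that order (R = Rz(yaw) Ry(pitch) Rx(roll)).
In Python, from plant import robot gives the robot as it stands. Calls block until the motion is done:
- robot.goto(position, orientation): joint-space move of the TCP to a pose.
- robot.move_straight(position, vel=0.15, attitude=None, contact_N=None): straight line of the TCP; attitude=None keeps the orientation; vel is the mean speed in m/s. With contact_N (N) it stops when the force on the tool has changed by that much, and returns True; else False.
- robot.move_joints(angles): joint-space move.
- robot.grip(opening, strength=None): opening from 0.0 (shut) to 1.0 (fully open); strength is the grip in N (None keeps the last); returns when the fingers have stopped.
- robot.sleep(seconds).
- robot.inverse_kinematics(position, orientation): joint angles nearest the present ones, or None.
- robot.sense(): the state.
- robot.grab_frame(name): name is "side" or "top"; returns a dict with "image" (480x640x3 uint8, red, green, blue), "range_z" (480x640 float32, m along the optical axis (not along the pixel's ray), 0 where there is no reading), "fx", "fy", "cx", "cy" (pixels), "R" (3x3) and "t" (3): a world point X has camera coordinates R X + t. Camera axes: x right, y down, z forward; pixel columns grow to the right and rows downward; lengths in m; the calibration is good to about 2 mm. A picture is of the moment at which its call begins.
A pose or a line that the arm cannot do raises robot.IKError and nothing moves.
- robot.close_job(): hands the job in; it is judged then, once.
The state is a dict: "t": time; "joint_pos": joint angles; "joint_velocities": joint speeds; "effort": joint torques, N m; "tcp_pos": TCP position; "tcp_rot": TCP orientation; "wrist_force": force on the tool from outside, world axes, zero at the start; "torque": the same for the moment, N m; "opening": opening from 0.0 (shut) to 1.0 (fully open); "gripper_force": force on a finger pad.
Only numpy, scipy, OpenCV 4.12 (cv2) and the standard library are available. Lean on these libraries where they do the work, as an engineer would, in place of code of your own. Each camera call takes 0.05 s, during which the arm holds its last target. There are 200 camera calls.

## Task

Find out which of the three pepper mills are slim enough for the rack's slot, at the width it is set to: slide each one that fits in through the open mouth until it is wholly inside, and stand each one that is too wide upright on the blue tray. Then lay the brass retaining bar across the mouth, resting in the notches of both steel posts and roughly centred. Leave the slot's setting, the oil bottle, the mug and the white jar as they are, and do not tip a mill over.

Things in the scene. Friction and masses are not known exactly. Their poses are not given: they have to be found in the camera images.
- rack: fixed wooden mill rack on a 6 mm base board (x -85 to 198 mm, 180 mm wide). Origin under the slot's open mouth, at counter level; x points into the slot, z up. The slot runs from x = 0 (mouth) to 180 mm (back stop), between a fixed brown cheek (inner face y = -28 mm) and a green cheek set at random. Mills enter only through the mouth, bases running under the cheeks' lips, necks between them.
- slot_width (a joint): setting of the adjustable green cheek in m (clamped hard): the slot is 48 mm + this value wide; the green inner face is at y = 20 mm + this value and the slot's middle at y = -4 mm + half this value in the rack's frame
- green_face (a point): point on the green cheek's inner face, at the mouth, 50 mm above the counter. Both cheeks carry a lip (green or dark brown) that overhangs the slot by 12 mm, its underside 86 mm and its top 94 mm above the counter.
- bar_seat (a point): midway between the notches at floor height (rack frame x -35, y 0, z 100 mm), axes as the rack: the bar's origin belongs here, bar along y. Two steel posts stand before the mouth at x = -35, y = +-75 mm (36 mm in x, 16 mm in y), 120 mm tall, each with a notch in its top, 22 mm wide along x, floor 100 mm above the counter.
- mill_a: turned wooden pepper mill, upright, dark brown, steel bands: round base 66 mm tall, above it a slim neck 20 mm in diameter (straight from 78 mm) up to 150 mm. Base diameter unmarked, between 44 and 62 mm, different for each mill: whether it passes the slot is found by trying. Origin at the centre of its underside, z up its axis.
- mill_b: turned wooden pepper mill, upright, mid brown, steel bands: round base 66 mm tall, above it a slim neck 20 mm in diameter (straight from 78 mm) up to 150 mm. Base diameter unmarked, between 44 and 62 mm, different for each mill: whether it passes the slot is found by trying. Origin at the centre of its underside, z up its axis.
- mill_c: turned wooden pepper mill, upright, pale, steel bands: round base 66 mm tall, above it a slim neck 20 mm in diameter (straight from 78 mm) up to 150 mm. Base diameter unmarked, between 44 and 62 mm, different for each mill: whether it passes the slot is found by trying. Origin at the centre of its underside, z up its axis.
- bar: brass retaining bar 190 mm long (along its y), 14 x 14 mm in section, lying on the counter; a dark wooden grip fin stands on its middle, 34 mm along the bar, 14 mm thick, from 14 to 50 mm height. Origin at the centre of its underside, z up.
- tray: fixed blue plastic tray for mills that do not fit, 110 mm (x) by 180 mm (y), rim 18 mm high, walls 5 mm, floor 5 mm thick. Origin at the centre of its underside.
- oil_bottle: bystander: green oil bottle, 64 mm in diameter, 225 mm tall. Origin at the centre of its underside.
- mug: bystander: orange mug, 80 mm in diameter, 90 mm tall, handle towards its +y. Origin at the centre of its underside.
- jar: bystander: white jar, 80 mm in diameter, 110 mm tall. Origin at the centre of its underside.
Things that resemble listed ones, but are neither listed nor needed, are in the scene too. Several things have the shape of the bar; the one meant has the colours described above.

How it is judged:
By the outcome, as a careful person would: the job done as asked, in the order asked, and still so for the second after the job is handed in, with the robot touching nothing.
It also fails if it takes over 72 s, if anything falls off the work surface, if the arm or the gripper's body presses on something with over 40 N, if the wrist force passes 120 N, or if a joint passes its speed limit or range.

## Working session

There is one attempt and no reset: what is moved stays moved. The work goes in short steps, each a Python script; the robot and the scene stay as the last script left them, time stands still between calls to the robot, and variables do not carry over. Pictures are saved under pics/ and viewed, at most 10 in all, crops included, and the job is handed in when it is done.

```bash
mkdir -p pics; ls; python3 - <<'E'
from plant import robot
import cv2,pickle
for n in("top","side"):
    f=robot.grab_frame(n); pickle.dump(f,open(n+'.pkl','wb'))
    cv2.imwrite(f'pics/{n}0.png',f['image'][:,:,::-1]); print(n,f['fx'],f['cx'],f['cy'],f['R'],f['t'])
s=robot.sense();print(s['t'],s['tcp_pos'],s['tcp_rot'],robot.nose_length,s['wrist_force'])
E
```

```text
pics
top 519.6908604237623 328.90308260694275 243.10578575168054 [[ 0.02123468 -0.9997533   0.00651438]
 [-0.99681614 -0.02167229 -0.07673258]
 [ 0.07685483 -0.00486424 -0.99703043]] [-0.09138885  0.55212425  1.2076254 ]
side 575.3272733889474 323.5459572266123 246.73935257204346 [[-9.34047147e-01 -3.57149456e-01  4.38878626e-04]
 [-1.89478498e-01  4.94497633e-01 -8.48274714e-01]
 [ 3.02743828e-01 -7.92411735e-01 -5.29556246e-01]] [0.48053025 0.20399119 1.1187615 ]
0.1 [ 0.19147851 -0.64675059  0.24135595] [-3.13985003e+00  5.68448847e-05  2.87873300e-01] 0.011 [-0.53472317  0.09980205  0.00461304]
```

View pics/top0.png

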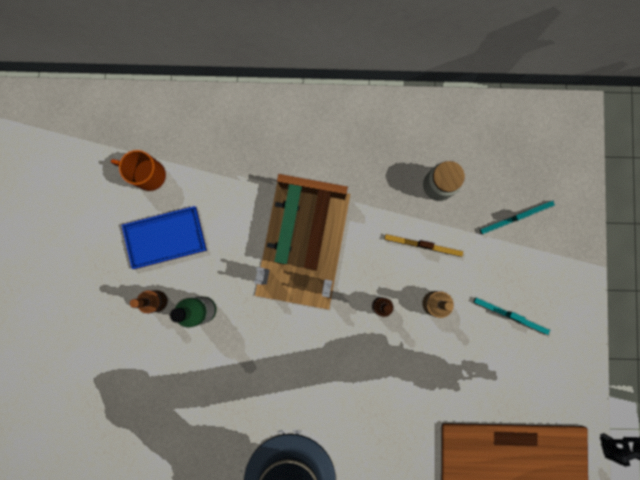

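View pics/side0.png

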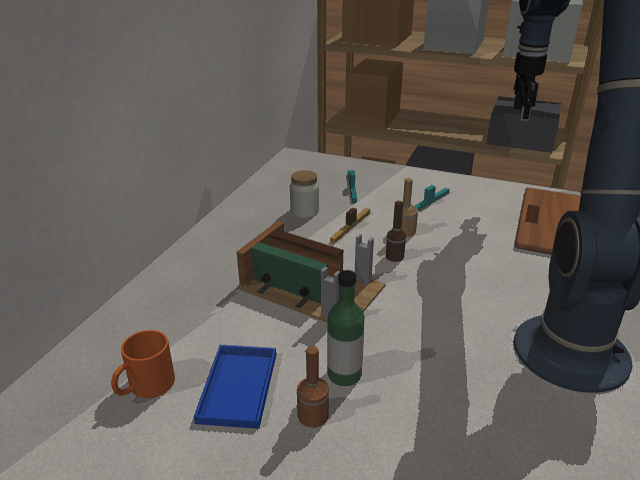

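```bash
cat > cam.py <<'E'
import numpy as np,pickle
def cloud(f):
    v,u=np.mgrid[0:480,0:640]; z=f['range_z'].astype(float)
    P=np.dstack([(u-f['cx'])/f['fx']*z,(v-f['cy'])/f['fy']*z,z])
    P=(P-f['t'])@f['R']; P[z==0]=np.nan; return P
def pix(f,u,v,h):  # intersect pixel ray with plane z=h
    d=np.array([(u-f['cx'])/f['fx'],(v-f['cy'])/f['fy'],1])@f['R']; o=-f['t']@f['R']
    return o+d*(h-o[2])/d[2]
E
python3 - <<'E'
import pickle,cv2,numpy as np
from cam import *
F={n:pickle.load(open(n+'.pkl','rb')) for n in('top','side')}
C={n:cloud(F[n]) for n in F}
t=F['top']['image'][:,:,::-1]; s=F['side']['image'][:,:,::-1]
# sheet: rack crop from top + side mills
cv2.imwrite('pics/rack.png',cv2.resize(t[165:315,245:445],None,fx=4,fy=4,interpolation=cv2.INTER_CUBIC))
cv2.imwrite('pics/side_c.png',cv2.resize(s[170:320,230:430],None,fx=4,fy=4,interpolation=cv2.INTER_CUBIC))
print('tablez',np.nanmedian(C['top'][350:400,500:600,2]),np.nanmedian(C['side'][400:470,100:180,2]))
for n,(u,v) in dict(A=(383,307),C=(438,304),B=(150,300)).items():
    q=C['top'][v,u]
    for k in F:
        P=C[k].reshape(-1,3); d=np.hypot(*(P[:,:2]-q[:2]).T)
        m=(d<.06)&(P[:,2]>.012)&(P[:,2]<.2); Q=P[m]
        nk=Q[Q[:,2]>.085]; tp=Q[Q[:,2]>.146]; bs=Q[(Q[:,2]>.01)&(Q[:,2]<.066)]
        print(n,k,len(nk),'neck mid',(nk.min(0)+nk.max(0))/2,'ext',np.ptp(nk,axis=0),'top',tp.mean(0),len(tp),'base ext',bs.min(0),bs.max(0))
P=C['top'];
for n,(u,v) in dict(bar=(425,245),jar=(448,177),mug=(142,172),tray=(164,238),bottle=(182,314)).items(): print(n,P[v,u])
E
```

```text
tablez -0.0004670497464228222 0.0010982625558386076
A top 98 neck mid [ 0.40854499 -0.20450916  0.12245658] ext [0.01798474 0.01940046 0.07051212] top [ 0.40789427 -0.20462512  0.14984343] 67 base ext [ 0.38594709 -0.22510965  0.0150621 ] [ 0.43021249 -0.18243234  0.06598725]
A side 235 neck mid [ 0.40757624 -0.20427549  0.12015569] ext [0.01998154 0.0269169  0.07021555] top [ 0.40737517 -0.20163467  0.15012697] 40 base ext [ 0.38526605 -0.22784177  0.01219736] [ 0.42934309 -0.17881576  0.06598552]
C top 128 neck mid [ 0.41658452 -0.33218466  0.11983031] ext [0.0192874  0.01898848 0.06962959] top [ 0.41654253 -0.3324039   0.14953341] 68 base ext [ 0.38592302 -0.36169476  0.01364276] [ 0.44704327 -0.30229906  0.06595615]
C side 206 neck mid [ 0.41604252 -0.33073777  0.11935076] ext [0.02064931 0.02550602 0.06806859] top [ 0.41580393 -0.33132957  0.15036486] 30 base ext [ 0.3859379  -0.34611064  0.01209558] [ 0.44755079 -0.29825114  0.06578037]
B top 162 neck mid [0.40853264 0.32759577 0.11982286] ext [0.01947513 0.01915018 0.06822916] top [0.40857709 0.32754584 0.1497626 ] 71 base ext [0.38358216 0.30113025 0.01240387] [0.43523197 0.35159341 0.06593602]
B side 468 neck mid [0.4089939  0.32968431 0.11918304] ext [0.02086385 0.02011018 0.06834024] top [0.40805354 0.330183   0.15037843] 105 base ext [0.38227939 0.30166384 0.01223501] [0.43247758 0.35660159 0.06599345]
bar [ 0.55184782 -0.30074387  0.0545793 ]
jar [ 0.70014838 -0.34037952  0.10930455]
mug [0.71699692 0.37440339 0.00852737]
tray [0.55885445 0.3151319  0.0056734 ]
bottle [0.39352744 0.20479377 0.22467058]
```

View pics/rack.png

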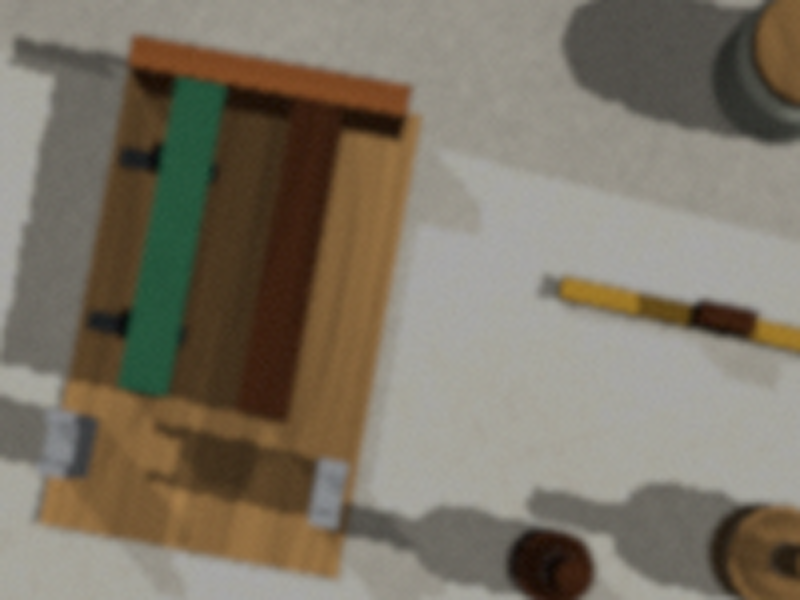

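View pics/side_c.png

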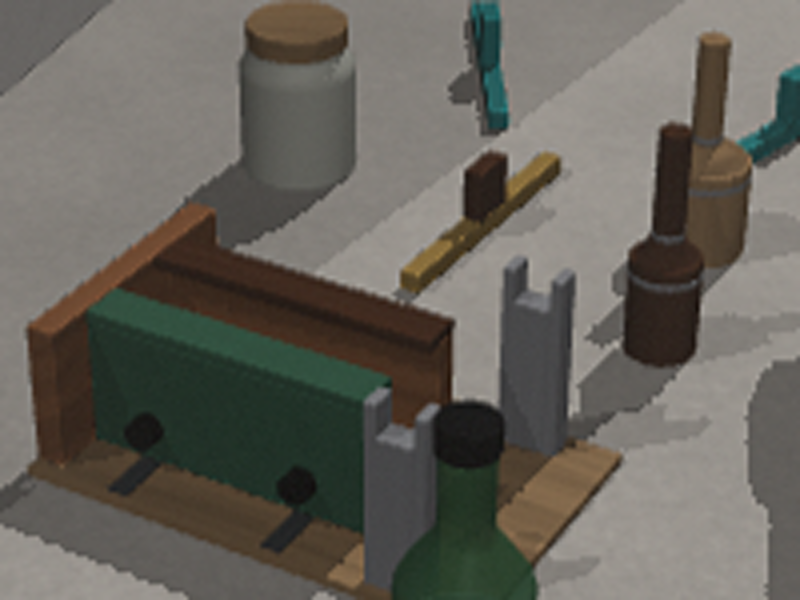

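```bash
python3 - <<'E'
import pickle,cv2,numpy as np
from cam import *
f=pickle.load(open('top.pkl','rb')); P=cloud(f)
im=f['image'].astype(int)
m=(abs(P[:,:,2]-.094)<.004); g=(im[:,:,1]>im[:,:,0]*1.3)
E={k:[] for k in('gin','bin','gout','bout')}
for v in range(192,258):
    gr=[u for u in range(265,310) if m[v,u] and g[v,u]]; br=[u for u in range(295,340) if m[v,u] and not g[v,u] and im[v,u,0]>im[v,u,1]]
    br=[u for u in br if u>max(gr)+3] if gr else br
    if gr and br:
        for k,u in zip(E,(max(gr)+.5,min(br)-.5,min(gr)-.5,max(br)+.5)): E[k].append(pix(f,u,v,.094)[:2])
dirs=[]
L={}
for k in E:
    e=np.array(E[k]); vx,vy,x,y=cv2.fitLine(e.astype(np.float32),cv2.DIST_HUBER,0,.001,.0001).ravel()
    if vx<0:vx,vy=-vx,-vy
    L[k]=(x,y); dirs.append(np.arctan2(vy,vx)); print(k,len(e),np.degrees(dirs[-1]))
yaw=np.median(dirs); R=np.array([[np.cos(yaw),-np.sin(yaw)],[np.sin(yaw),np.cos(yaw)]])
print('yaw',np.degrees(yaw),{k:(np.array(L[k])@R)[1] for k in L})
# rack-aligned coords (unshifted) of features
W=P.copy(); W[:,:,:2]=P[:,:,:2]@R
reg=np.zeros(m.shape,bool); reg[165:320,245:360]=True
def ext(mask,nm):
    q=W[mask&reg]; print(nm,len(q),q.min(0),q.max(0),q.mean(0))
lm=m&reg
ext(m&g,'green'); 
n,lab=cv2.connectedComponents((reg&(P[:,:,2]>.097)&(P[:,:,2]<.125)).astype(np.uint8))
for i in range(1,n):
    if (lab==i).sum()>8: ext(lab==i,'hi%d'%i)
ext(reg&(abs(P[:,:,2]-.006)<.003)&(im[:,:,0]>im[:,:,2]*1.3),'board')
# bar
B=(P[:,:,2]>.008)&(P[:,:,2]<.018); B[:,:370]=0;B[:,475:]=0;B[:225]=0;B[265:]=0
q=P[B][:,:2].astype(np.float32); r=cv2.minAreaRect(q); print('bar',r)
Fm=(P[:,:,2]>.04)&(P[:,:,2]<.056); Fm[:,:370]=0;Fm[:,475:]=0;Fm[:225]=0;Fm[265:]=0
q=P[Fm][:,:2].astype(np.float32); print('fin',cv2.minAreaRect(q),q.mean(0))
T=(im[:,:,2]>1.6*im[:,:,0])&(im[:,:,2]>100); T[:,250:]=0
q=P[T&(abs(P[:,:,2]-.018)<.004)][:,:2].astype(np.float32);print('tray rim',cv2.minAreaRect(q))
E
```

```text
gin 66 -9.277015
bin 66 -9.198562
gout 66 -9.34542
bout 66 -9.431054
yaw -9.311217 {'gin': np.float32(0.09605161), 'bin': np.float32(0.057287708), 'gout': np.float32(0.122941), 'bout': np.float32(0.029237455)}
green 889 [0.49181108 0.09582739 0.09003358] [0.66768438 0.12421897 0.09797376] [0.57964789 0.10952724 0.09411245]
hi186 128 [0.43676552 0.13989203 0.0972987 ] [0.47238661 0.15622943 0.1234482 ] [0.45447831 0.14758184 0.10855554]
hi189 115 [ 0.43663352 -0.00972431  0.09743917] [0.47249068 0.00619088 0.12492632] [ 0.45457813 -0.00171714  0.10869216]
board 4620 [ 0.40482185 -0.01722339  0.00300145] [0.70638551 0.16348342 0.00899682] [0.52637421 0.06850546 0.00600599]
bar ((0.5557927489280701, -0.2973495125770569), (0.21468952298164368, 0.023970596492290497), 81.96180725097656)
fin ((0.5544945001602173, -0.3037532866001129), (0.03434183448553085, 0.013938524760305882), 78.87791442871094) [ 0.5540712  -0.30342364]
tray rim ((0.5595186352729797, 0.3143819272518158), (0.11032751947641373, 0.1800079494714737), 15.691621780395508)
```

```bash
cat > h.py <<'E'
from plant import robot
import numpy as np
YAW=np.radians(-9.31); RY=YAW; O=np.array([[np.cos(YAW),-np.sin(YAW)],[np.sin(YAW),np.cos(YAW)]])
org=O@np.array([.4895,.0731]); MID=.0035; DOWN=[np.pi,0,RY]; H=.110
def rk(x,y): return O@np.array([x,y])+org
def P(xy,z): return [float(xy[0]),float(xy[1]),float(z)]
def st(msg=''):
    s=robot.sense(); l=O.T@(np.array(s['tcp_pos'][:2])-org)
    print(msg,'t%.1f'%s['t'],'rack',l.round(4),'z%.4f'%s['tcp_pos'][2],'F',(O.T@np.array(s['wrist_force'])[:2]).round(1),round(s['wrist_force'][2],1),'T',np.round(s['torque'],2),'op%.3f'%s['opening'],'gf%.0f'%s['gripper_force'])
def pick(xy,zup=.27):
    robot.grip(.6); robot.goto(P(xy,.20),DOWN); robot.move_straight(P(xy,H),vel=.2)
    robot.grip(0,60); st('gripped'); robot.move_straight(P(xy,zup),vel=.3); st('lifted')
E
python3 - <<'E'
from h import *
try:
    pick([.4080,-.2042])
    robot.move_straight(P(rk(-.045,MID),.27),vel=.3); st('over')
    robot.move_straight(P(rk(-.045,MID),H+.009),vel=.25); st('down')
    c=robot.move_straight(P(rk(.155,MID),H+.009),vel=.1,contact_N=8); st('in %s'%c)
except robot.IKError as e: print('IK',e); st()
E
```

```text
gripped t3.3 rack [-0.0528 -0.2093] z0.1113 F [ 0.3 -1.7] 6.5 T [-0.28  0.18 -0.03] op0.222 gf59
lifted t4.0 rack [-0.0553 -0.2082] z0.2684 F [-1.1  0.1] -3.7 T [-0.02  0.06 -0.01] op0.219 gf59
over t4.9 rack [-0.0456  0.0019] z0.2686 F [ 0.7 -0.1] -2.9 T [-0.07  0.   -0.03] op0.220 gf59
down t5.6 rack [-0.0448  0.0021] z0.1187 F [ 0.3 -0. ] -2.3 T [ 0.   -0.04 -0.04] op0.223 gf59
in False t7.8 rack [0.1546 0.0035] z0.1191 F [0.5 0.1] -2.8 T [-0.02  0.04  0.  ] op0.219 gf59
```

```bash
cat >> h.py <<'E'
def release(x,y=MID):
    robot.move_straight(P(rk(x,y),H),vel=.03,contact_N=4); st('set')
    robot.grip(.5); q=robot.sense()['tcp_pos']; robot.move_straight([q[0],q[1],.30],vel=.3); st('rel')
E
python3 - <<'E'
from h import *
try:
    release(.155)
    b=[.4086,.3282]
    robot.goto(P(b,.30),DOWN); pick(b,.25)
    robot.move_straight(P([.56,.22],.27),vel=.35)
    robot.move_straight(P(rk(-.045,MID),.27),vel=.35); st('over')
    robot.move_straight(P(rk(-.045,MID),H+.009),vel=.25); st('down')
    c=robot.move_straight(P(rk(.103,MID),H+.009),vel=.08,contact_N=8); st('in %s'%c)
except robot.IKError as e: print('IK',e); st()
import cv2
t=robot.grab_frame('top')['image'][165:315,225:425,::-1]; s=robot.grab_frame('side')['image'][170:320,230:430,::-1]
cv2.imwrite('pics/b.png',cv2.resize(np.vstack([t,s]),None,fx=2,fy=2,interpolation=cv2.INTER_CUBIC))
E
```

```text
set t8.0 rack [0.1555 0.0035] z0.1165 F [ 0.8 -0.1] 3.8 T [-0.06  0.08  0.01] op0.217 gf60
rel t9.1 rack [0.1533 0.0029] z0.2986 F [-0.5 -0. ] -0.9 T [ 0.01  0.05 -0.01] op0.500 gf0
gripped t12.4 rack [-0.1385  0.3174] z0.1116 F [-0.4 -1.4] 7.9 T [-0.33  0.17 -0.04] op0.218 gf58
lifted t13.1 rack [-0.1397  0.3163] z0.2496 F [0.6 0.2] -1.4 T [-0.02 -0.01  0.03] op0.216 gf59
over t14.6 rack [-0.0455  0.005 ] z0.2701 F [0.3 1.2] -1.5 T [ 0.   -0.    0.03] op0.217 gf59
down t15.3 rack [-0.0447  0.0052] z0.1185 F [ 0.  -0.2] -2.1 T [0.01 0.02 0.01] op0.215 gf59
in False t17.3 rack [0.1026 0.0035] z0.1190 F [ 0.4 -0.4] -1.3 T [0.02 0.   0.05] op0.215 gf59
```

View pics/b.png

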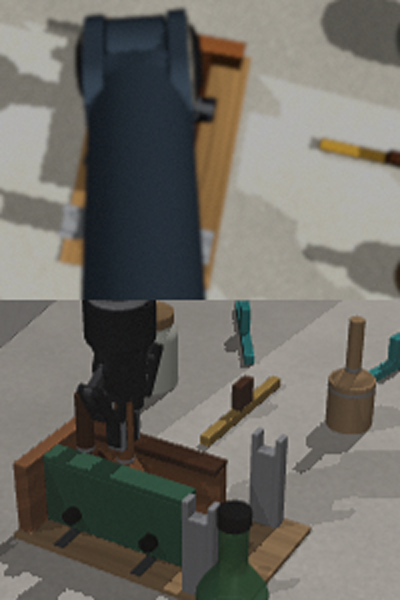

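Both mills stand in the slot (side view, around (85,420) and (125,425)). Release B, then try C.

```bash
python3 - <<'E'
from h import *
try:
    release(.103)
    c=[.4164,-.332]
    robot.goto(P(c,.24),DOWN); pick(c)
    robot.move_straight(P(rk(-.045,MID),.27),vel=.35)
    robot.move_straight(P(rk(-.045,MID),H+.009),vel=.2); st('down')
    for d in (0,.0015,-.0015,.003,-.003):
        robot.move_straight(P(rk(-.040,MID+d),H+.009),vel=.06)
        k=robot.move_straight(P(rk(.043,MID+d),H+.009),vel=.06,contact_N=8); st('try %s %s'%(d,k))
        if not k: break
        robot.move_straight(P(rk(-.040,MID),H+.009),vel=.08)
except robot.IKError as e: print('IK',e); st()
E
```

```text
set t17.6 rack [0.1036 0.0035] z0.1167 F [ 0.3 -0.6] 3.9 T [-0.01  0.02 -0.01] op0.216 gf59
rel t18.8 rack [0.1013 0.0032] z0.2983 F [-0.4  0. ] -0.7 T [-0.03 -0.01  0.02] op0.498 gf0
gripped t21.7 rack [-0.0238 -0.3343] z0.1116 F [-0.9 -1. ] 6.0 T [-0.03  0.12  0.  ] op0.216 gf59
lifted t22.4 rack [-0.0262 -0.3325] z0.2681 F [-1.4 -0.6] -4.5 T [0.05 0.03 0.02] op0.220 gf59
down t24.4 rack [-0.0445  0.0027] z0.1191 F [ 0.3 -0.1] -3.7 T [ 0.08 -0.01  0.02] op0.216 gf59
try 0 False t26.2 rack [0.0426 0.0035] z0.1190 F [ 0.3 -0.3] -3.1 T [-0.01 -0.    0.02] op0.219 gf59
```

```bash
python3 - <<'E'
from h import *
import cv2
from cam import *
release(.043)
robot.goto([.50,-.28,.25],DOWN)
f=robot.grab_frame('top'); g=robot.grab_frame('side')
cl=cloud(f).reshape(-1,3); q=cl[(cl[:,2]>.146)&(cl[:,2]<.17)]
l=np.c_[(q[:,:2]-org)@O,q[:,2]]; 
for x in (.155,.103,.043):
    w=l[(abs(l[:,0]-x)<.02)&(abs(l[:,1])<.03)]; print(x,w.mean(0),len(w))
t=f['image'][150:300,235:435,::-1]; s=g['image'][170:320,230:430,::-1]
cv2.imwrite('pics/c.png',cv2.resize(np.vstack([t,s]),None,fx=2,fy=2,interpolation=cv2.INTER_CUBIC)); st()
E
```

```text
set t26.4 rack [0.0431 0.0034] z0.1176 F [-0.7 -0.6] 5.4 T [ 0.05  0.15 -0.03] op0.215 gf59
rel t27.5 rack [0.041 0.003] z0.2984 F [-0.6 -0. ] -0.1 T [-0.01 -0.01  0.02] op0.501 gf0
0.155 [0.15382136 0.00307423 0.15531469] 72
0.103 [0.1019432  0.0031165  0.15563664] 69
0.043 [0.04172022 0.00294573 0.15535075] 72
 t28.7 rack [ 0.0499 -0.2662] z0.2501 F [-1.2 -0.4] 0.6 T [-0.01 -0.01  0.01] op0.502 gf0
```

View pics/c.png

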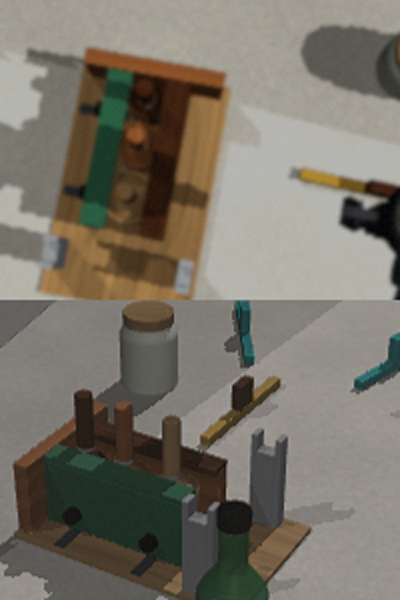

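```bash
python3 - <<'E'
import pickle,cv2,numpy as np
from cam import *
f=pickle.load(open('top.pkl','rb'));im=f['image'].astype(int);P=cloud(f)
Y=(im[:,:,0]>1.8*im[:,:,2])&(im[:,:,0]>70); Y[:,:375]=0;Y[:,475:]=0;Y[:225]=0;Y[265:]=0
v,u=np.where(Y); q=np.array([pix(f,a,b,.014)[:2] for a,b in zip(u,v)],np.float32); r=cv2.minAreaRect(q); print(r,u.min(),u.max(),v.min(),v.max())
m=Y&(P[:,:,2]<.02)&(P[:,:,2]>.008); q=P[m][:,:2].astype(np.float32); print(cv2.minAreaRect(q),cv2.fitLine(q,cv2.DIST_HUBER,0,.001,.0001).ravel(), P[m][:,2].mean())
print(P[234:241,378:386,2].round(3)); print(P[246,440:462,2].round(3))
for n in('top','side'):
    F=pickle.load(open(n+'.pkl','rb')); C=cloud(F).reshape(-1,3); w=C[(np.hypot(C[:,0]-.554,C[:,1]+.303)<.03)&(C[:,2]>.044)&(C[:,2]<.056)]
    print(n,cv2.minAreaRect(w[:,:2].astype(np.float32)),w[:,2].max())
a=F['image'][195:255,320:380,::-1]
cv2.imwrite('pics/bar.png',cv2.resize(np.hstack([a,f['image'][215:275,370:470,::-1]]),None,fx=5,fy=5,interpolation=cv2.INTER_CUBIC))
E
```

```text
((0.5552414059638977, -0.3048838675022125), (0.18796443939208984, 0.01383495144546032), 78.76512145996094) 385 462 235 255
((0.554844081401825, -0.3049132525920868), (0.1884789615869522, 0.01367730088531971), 78.72051239013672) [ 0.19623731  0.9805564   0.5547604  -0.3046738 ] 0.0138870633342296
[[-0.001  0.003 -0.003  0.001 -0.002  0.001 -0.     0.015]
 [-0.003  0.001  0.003 -0.002  0.002  0.002  0.002  0.01 ]
 [-0.003  0.001  0.002 -0.001 -0.002  0.    -0.002  0.016]
 [ 0.002 -0.002  0.001 -0.004  0.    -0.001  0.007  0.01 ]
 [ 0.004 -0.002  0.001 -0.     0.001 -0.001  0.013  0.017]
 [-0.     0.005 -0.001 -0.004 -0.001  0.     0.009  0.017]
 [-0.001 -0.004 -0.002 -0.    -0.002  0.004 -0.001  0.01 ]]
[ 0.011  0.     0.001 -0.     0.     0.003  0.003 -0.003 -0.002  0.002
  0.003 -0.002 -0.002  0.006  0.004 -0.004 -0.001 -0.    -0.003 -0.001
 -0.    -0.001]
top ((0.554496169090271, -0.30375412106513977), (0.03434335067868233, 0.013933994807302952), 78.85676574707031) 0.055389976559751086
side ((0.5537347197532654, -0.3034563660621643), (0.04042164608836174, 0.015406596474349499), 74.38934326171875) 0.05508707302716778
```

View pics/bar.png

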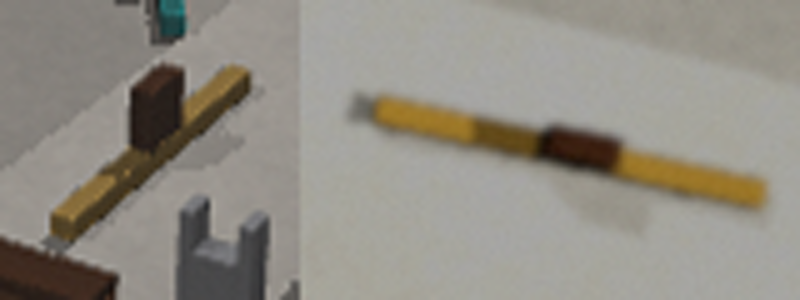

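```bash
python3 - <<'E'
from h import *
try:
    b=[.5548,-.3042]; best=None
    by=np.radians(-11.26)
    for s in(1,-1):
        o=[np.pi,0,by+s*np.pi/2]; q=robot.inverse_kinematics(P(b,.12),o); q2=robot.inverse_kinematics(P(rk(-.035,0),.2),[np.pi,0,YAW+s*np.pi/2])
        print(s,np.round(q,2) if q is not None else None,np.round(q2,2) if q2 is not None else None)
        if q is not None and q2 is not None and (best is None or abs(q[6])+abs(q2[6])<best[0]): best=(abs(q[6])+abs(q2[6]),s)
    s=best[1]; print('side',s)
    robot.grip(.5); robot.goto(P(b,.12),[np.pi,0,by+s*np.pi/2]); robot.move_straight(P(b,.027),vel=.1); robot.grip(0,60); st('grip')
    robot.move_straight(P(b,.25),vel=.25); st('lift')
    a=[np.pi,0,YAW+s*np.pi/2]
    robot.move_straight(P(rk(-.035,0),.25),vel=.2,attitude=a); st('over')
    robot.move_straight(P(rk(-.035,0),.138),vel=.12); robot.sleep(.3); st('above')
except robot.IKError as e: print('IK',e); st()
import cv2
s=robot.grab_frame('side')['image'][150:330,230:430,::-1]
cv2.imwrite('pics/d.png',cv2.resize(s,None,fx=3,fy=3,interpolation=cv2.INTER_CUBIC))
E
```

```text
1 [ 0.65  0.54 -0.3   1.74  0.2   0.89  0.07] [ 0.31  0.2  -0.45  2.05  0.11  0.91 -0.36]
-1 [-0.18  0.69  0.91  1.79 -0.65  0.99 -2.33] [ 0.87  0.38 -1.16  2.03  0.41  1.    2.48]
side 1
grip t31.6 rack [ 0.1077 -0.2837] z0.0278 F [-1.2  0.9] 4.2 T [0.04 0.08 0.01] op0.156 gf59
lift t32.6 rack [ 0.106  -0.2833] z0.2480 F [-0.6  0.3] -2.9 T [-0.02  0.01  0.02] op0.156 gf58
over t34.4 rack [-0.0346 -0.0009] z0.2499 F [ 0.2 -1. ] -1.3 T [-0.05 -0.02 -0.02] op0.158 gf58
above t35.7 rack [-0.0348  0.    ] z0.1384 F [-0.5  0. ] -0.7 T [ 0.01 -0.03  0.  ] op0.153 gf58
```

View pics/d.png

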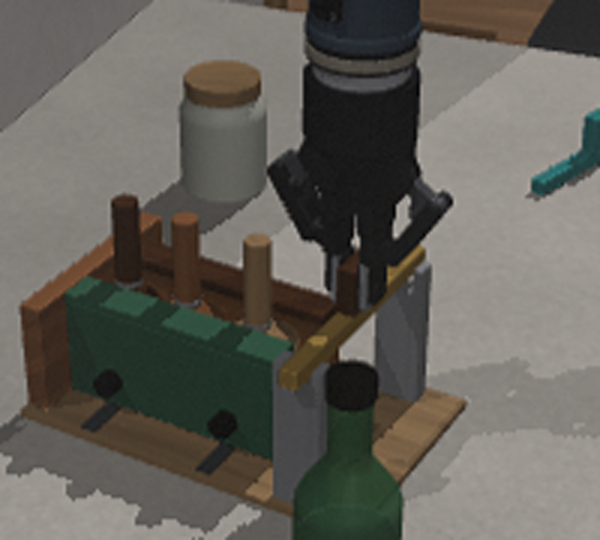

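The bar is lined up with both notches (ends at about (290,375) and (420,262)); now lower it, release and retreat.

```bash
python3 - <<'E'
from h import *
from cam import *
import cv2
c=robot.move_straight(P(rk(-.035,0),.122),vel=.03,contact_N=5); st('seat %s'%c)
robot.grip(.35); q=robot.sense()['tcp_pos']; robot.move_straight([q[0],q[1],.30],vel=.2)
robot.goto([.50,-.28,.30],[np.pi,0,YAW+np.pi/2]); st()
f=robot.grab_frame('top'); im=f['image'].astype(int); cl=cloud(f)
Y=(im[:,:,0]>1.8*im[:,:,2])&(im[:,:,0]>70)&(abs(cl[:,:,2]-.114)<.006)
w=(cl[Y][:,:2]-org)@O; print('bar',cv2.minAreaRect(w.astype(np.float32)),w.min(0),w.max(0),cl[Y][:,2].mean())
t=f['image'][150:300,225:425,::-1]; s=robot.grab_frame('side')['image'][170:320,230:430,::-1]
cv2.imwrite('pics/e.png',cv2.resize(np.vstack([t,s]),None,fx=2,fy=2,interpolation=cv2.INTER_CUBIC))
E
```

```text
seat True t36.2 rack [-0.035  0.   ] z0.1276 F [-0.3  0.4] 4.1 T [ 0.    0.19 -0.03] op0.160 gf60
 t38.6 rack [ 0.0494 -0.2663] z0.2998 F [0.1 1.2] -0.1 T [ 0.07  0.01 -0.01] op0.353 gf0
bar ((0.1171797513961792, -0.11809144914150238), (0.16028887033462524, 0.5096806287765503), 50.61915588378906) [-0.04193925 -0.32954387] [0.29155    0.09346901] 0.11221379842348198
```

View pics/e.png

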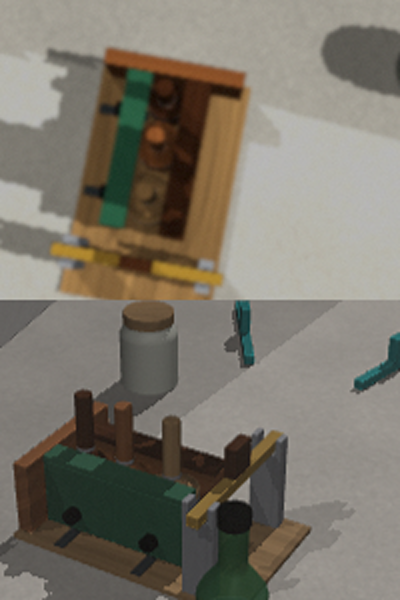

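The bar lies in both notches: top view, ends at (50,248) and (222,280), about evenly past the posts. The three mills stand inside the slot.

```bash
python3 -c "
from plant import robot
print(robot.close_job())"
```

```text
the job is handed in; nothing more can be done
None
```

All three mills fit the slot (about 63 mm wide) and stand wholly inside it, so the tray stays empty; the brass bar rests centred in both post notches, and the job was handed in at about 39 s.

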